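# Refit the conveyor control knob and hold the spindle down

## Task

The black knob has come off the roller conveyor's grey control box. Pick it up, turn it so that its pointed nose points the same way as the flat of the D-shaped spindle (the rib on the dial marks that side), and push it onto the spindle until it is fully home. Then press the knob so that the sprung spindle goes all the way down to its stop, and finish while still holding it pressed down there with the gripper; leave the two cans and the screwdriver where they are.

Things in the scene. Friction and masses are not known exactly. Their poses are not given: they have to be found in the camera images.
- knob: Black plastic knob (70-130 g), loose on the bench, upright, bore down. Round skirt 56 mm across, 22 mm high; on it an upright bar grip 50 mm long (along the knob's x) and 18 mm wide, 22 to 48 mm above the underside, with a white line on top from the middle to the nose (+x). Grip the bar's two long sides from above, tips just above the skirt. Origin: centre of the underside, z up.
- knob_nose (a point): Point of the knob's nose, at the +x end of the bar, 34 mm from the axis and 28 mm above the underside.
- knob_bore (a point): Closed end of the D-shaped bore, on the knob's axis, 16 mm above the underside where the bore opens downward. The bore is 20.4 mm across, its flat 5.7 mm from the axis on the nose (+x) side.
- control_box: Grey control box fixed to the bench, 170 x 150 x 60 mm, two cable glands on its +x side. On top at its centre a round aluminium dial, 90 mm across, top face 64 mm above the bench, with the D-spindle rising from it. Dial and spindle turn together but very stiffly (0.4 N m): they stay at the angle found, within 1 rad of the box's x. Origin: centre of the underside, z up.
- dial_rib (a point): Top of the small dark rib on the dial (10 mm long, 3 mm high), 38 mm from the spindle's axis on the side of its flat.
- spindle_tip (a point): Centre of the steel D-spindle's top end, 94 mm above the bench when up; moves with it. 18 mm across, 30 mm out of the dial, flat 4.5 mm from the axis, 2 mm chamfer. x axis points out of the flat, z up. The knob enters if within 1.2 mm and 0.12 rad, else it stands on this end. Fully home, the bore's end is at this point, the underside 16 mm below it.
- spindle (a joint): How far the spindle is pressed down: 0 up, 0.008 m at its stop. A spring holds it up: about 3 N starts it moving, about 9 N brings it to the stop, where the force rises sharply.
- can_a: Short drinks can standing on the bench, 53 mm diameter, 92 mm high, 270 g. It may have swapped places with the knob. Origin: centre of the underside. Leave it alone.
- can_b: The same kind of can, standing farther from the robot. Origin: centre of the underside. Leave it alone.
- screwdriver: Screwdriver lying on the bench near the robot, about 190 mm long, handle towards its own -x. Leave it alone.
Things that resemble listed ones, but are neither listed nor needed, are in the scene too. Several things have the shape of the knob; the one meant has the colours described above.

How it is judged:
By the outcome, as a careful person would: the job done as asked, in the order asked, and still so for the second after the job is handed in, while the arm keeps its last pose, push and grip.
It also fails if it takes over 43 s, if anything falls off the work surface, if the arm or the gripper's body presses on something with over 40 N, if the wrist force passes 120 N, or if a joint passes its speed limit or range.

## Robot

A 6-joint arm with a two-finger parallel gripper is mounted at the origin on the work surface. World frame = base frame: x ahead of the robot, y to its left, z up, the work surface at z = 0. Lengths are in m, angles in rad, forces in N, time in s.
With the tool pointing down it reaches from about 0.375 to 0.975 m from the base axis. Payload 3.8 kg.
Tool frame: the origin (TCP) lies midway between the tips of the shut fingers; the grasp point (between the pads) lies 19 mm behind it; x points along the fingers, y is the direction in which the jaws open and shut, and the axes are right-handed (so a half turn about x gives the same grasp; the last joint's range is limited). The gripper opens to 88 mm and grips with 3 to 60 N. Pads are 18 mm wide; open, the fingers measure 123 mm over their backs; the gripper's body (75 mm by 187 mm) begins 45 mm behind the grasp point.
Start: joints at [-1.338, 0.264, 1.604, -0, 1.274, -0.037], TCP at [0.18, -0.651, 0.239] pointing down, gripper open.
Joint ranges: [-2.63, 2.63], [-0.94, 2.18], [0.31, 2.57], [-1.31, 4.45], [0, 2.66], [-2.55, 2.55]. Speed limits (rad/s): [2.57, 2.57, 3.14, 3.14, 3.14, 3.14].

## Interface

Orientations are given as a rotation vector (axis times angle).
In Python, from cell import manip, inverse_kinematics, cams, order gives the robot as it stands. Calls block until the motion is done:
- manip.move_pose(position, orientation): joint-space move of the TCP to a pose.
- manip.move_linear(position, rate=0.15, rot=None): straight line of the TCP; rot=None keeps the orientation; rate is the mean speed in m/s.
- manip.set_joints(angles): joint-space move.
- manip.set_gripper(opening, force=None): finger opening in m; force is the grip in N (None keeps the last); returns when the fingers have stopped.
- manip.dwell(seconds).
- inverse_kinematics(position, orientation): joint angles nearest the present ones, or None.
- manip.state(): the state.
- cams.capture(name): name is "scene" or "side" or "wrist"; returns a dict with "image" (480x640x3 uint8, blue, green, red), "z_map" (480x640 float32, m along the optical axis (not along the pixel's ray), 0 where there is no reading), "intrinsics" (3x3 intrinsics, pixels), "k1" (the pictures are not rectified: a ray, as slopes to the right and down, at radius r is drawn at 1 + k1 r^2 times it, then the intrinsics apply), "position" and "orientation" of the camera in the world; the wrist camera has in their place "T_tool_cam" (4x4, takes a point from camera to tool coordinates, whose origin is the TCP and whose axes are the tool frame's). Camera axes: x right, y down, z forward; pixel columns grow to the right and rows downward; lengths in m; the calibration is good to about 2 mm. A picture is of the moment at which its call begins: read the wrist's pose just before it.
A pose or a line that the arm cannot do raises manip.IKError and nothing moves.
- order.close_job(): hands the job in, once; it reports no verdict.
The state is a dict: "clock": time; "joint_pos": joint angles; "joint_velocities": joint speeds; "tau": joint torques, N m; "tool_pos": TCP position; "tcp_rot": TCP orientation; "contact_force": force on the tool from outside, world axes, zero at the start; "moment": the same for the moment, N m; "gripper_width": finger opening in m.
Only numpy, scipy, OpenCV 4.12 (cv2) and the standard library are available. Lean on these libraries where they do the work, as an engineer would, in place of code of your own. Each camera call takes 0.05 s, during which the arm holds its last target.

## Working session

There is one attempt and no reset: what is moved stays moved. The work goes in short steps, each a Python script; the robot and the scene stay as the last script left them, time stands still between calls to the robot, and variables do not carry over. Pictures are saved under pics/ and viewed, and the job is handed in when it is done.

```bash
ls; mkdir -p pics
python3 - <<'E'
from cell import manip,cams
import cv2,numpy as np
print(manip.state())
for n in ["scene","side","wrist"]:
    c=cams.capture(n); cv2.imwrite(f"pics/{n}0.png",c["image"]); np.savez(f"{n}0.npz",**c)
    print(n,{k:v for k,v in c.items() if k not in("image","z_map")})
E
```

```text
pics
{'clock': 0.0, 'joint_pos': array([-1.33791108e+00,  2.64748112e-01,  1.60532943e+00,  1.67291303e-06,
        1.27368590e+00, -3.68926802e-02]), 'joint_velocities': array([-0.00062042, -0.00089888,  0.00049247, -0.00086265, -0.00163831,
        0.00068531]), 'tau': array([ 9.87520034e-04, -5.02104771e+01, -3.56874347e+01,  7.26454309e-02,
        2.92543473e-02, -1.81579580e-04]), 'tool_pos': array([ 0.17974414, -0.64991565,  0.23741546]), 'tcp_rot': array([ 2.0779216 ,  0.28429611, -2.07836368]), 'contact_force': array([ 0.56729688, -1.10372339,  0.10016007]), 'moment': array([ 0.0396853 , -0.01986041,  0.01852936]), 'gripper_width': 0.08806180218113373}
scene {'intrinsics': array([[534.12497614,   0.        , 324.95076546],
       [  0.        , 534.12497614, 250.56247027],
       [  0.        ,   0.        ,   1.        ]]), 'k1': 0.0002261307224099246, 'position': array([0.96590937, 0.49552791, 0.76826577]), 'orientation': array([-0.84373947, -2.54817733,  1.05816592])}
side {'intrinsics': array([[558.82657671,   0.        , 302.8261525 ],
       [  0.        , 558.82657671, 239.5800786 ],
       [  0.        ,   0.        ,   1.        ]]), 'k1': 0.01841908948174608, 'position': array([ 0.41074829, -0.72103865,  0.55531152]), 'orientation': array([-2.1661819 ,  0.26315588, -0.10228254])}
wrist {'intrinsics': array([[351.4343356 ,   0.        , 324.85732879],
       [  0.        , 351.4343356 , 241.53560049],
       [  0.        ,   0.        ,   1.        ]]), 'k1': 0.019680582479619044, 'T_tool_cam': array([[ 6.77987185e-04, -2.86232796e-01,  9.58159865e-01,
        -1.44720762e-01],
       [ 9.99998234e-01,  1.87347185e-03, -1.47926150e-04,
        -1.00622120e-04],
       [-1.75274422e-03,  9.58158273e-01,  2.86233561e-01,
        -7.50391818e-02],
       [ 0.00000000e+00,  0.00000000e+00,  0.00000000e+00,
         1.00000000e+00]])}
```

View pics/scene0.png

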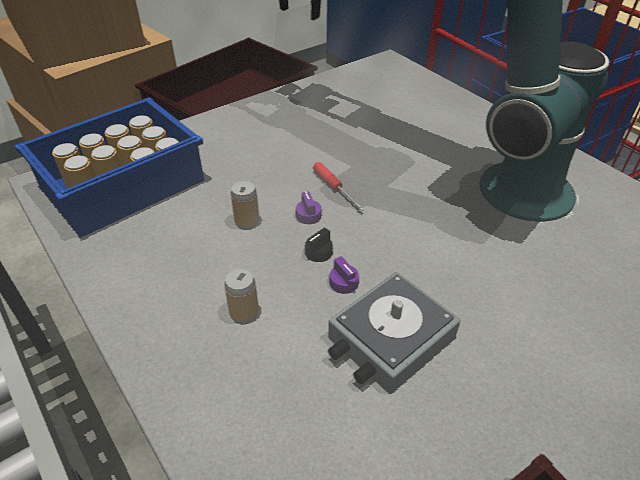

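View pics/side0.png

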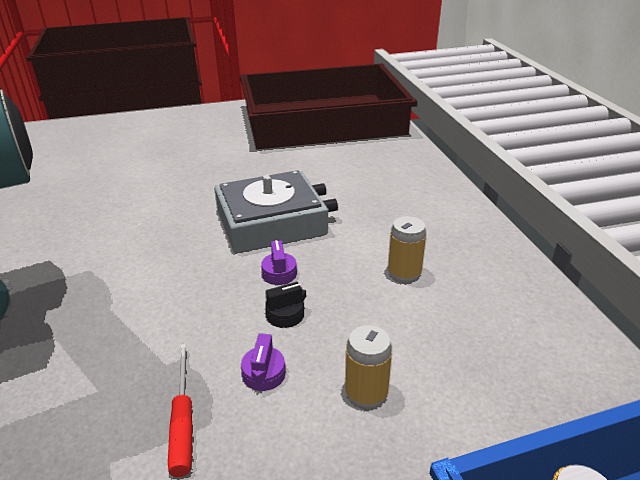

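View pics/wrist0.png

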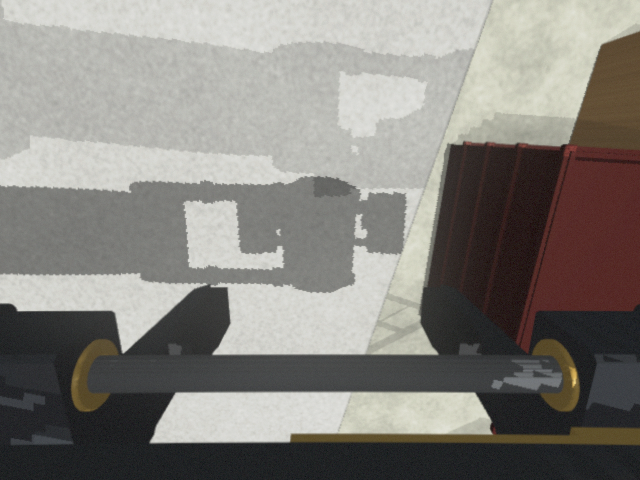

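The black knob is at scene (319,245) / side (285,305), between two purple decoys. The box's spindle is at scene (397,308) / side (267,183), and the rib at scene (381,328) / side (289,187). Next I'll zoom in on those.

```bash
cat > h.py <<'E'
import numpy as np,cv2
from scipy.spatial.transform import Rotation as R
def load(n): return dict(np.load(n))
def campose(c,pos=None,rot=None):
    if "T_tool_cam" in c:
        T=np.eye(4);T[:3,:3]=R.from_rotvec(c["tcp_rot"]).as_matrix();T[:3,3]=c["tool_pos"]
        T=T@c["T_tool_cam"]; return T[:3,:3],T[:3,3]
    return R.from_rotvec(c["orientation"]).as_matrix(),np.array(c["position"])
def ray(c,u,v):
    K=c["intrinsics"]; k=float(c["k1"])
    d=cv2.undistortPoints(np.array([[[u,v]]],float),K,np.array([k,0,0,0,0.]))[0,0]
    Rm,p=campose(c); w=Rm@np.array([d[0],d[1],1]); return p,w/np.linalg.norm(w)
def plane(c,u,v,z):
    p,w=ray(c,u,v); return p+w*(z-p[2])/w[2]
def tri(*obs):
    A=np.zeros((3,3));b=np.zeros(3);rs=[]
    for c,u,v in obs:
        p,w=ray(c,u,v);M=np.eye(3)-np.outer(w,w);A+=M;b+=M@p;rs.append((p,w))
    x=np.linalg.solve(A,b)
    return x,[float(np.linalg.norm((np.eye(3)-np.outer(w,w))@(x-p)))*1e3 for p,w in rs]
def proj(c,X):
    Rm,p=campose(c);q=Rm.T@(np.array(X)-p)
    o,_=cv2.projectPoints(q.reshape(1,1,3),np.zeros(3),np.zeros(3),c["intrinsics"],np.array([float(c["k1"]),0,0,0,0.]));return o.ravel()
def snap(name,tag):
    from cell import manip,cams
    s=manip.state();c=cams.capture(name)
    if name=="wrist": c["tool_pos"]=s["tool_pos"];c["tcp_rot"]=s["tcp_rot"]
    np.savez(f"{tag}.npz",**c);cv2.imwrite(f"pics/{tag}.png",c["image"]);return c
def crop(c,f,u0,v0,w,h,s):
    cv2.imwrite(f,cv2.resize(c["image"][v0:v0+h,u0:u0+w],None,fx=s,fy=s,interpolation=cv2.INTER_CUBIC))
def down(yaw):
    # tool x down, tool y (jaw) along (cos yaw, sin yaw)
    x=np.array([0,0,-1.]);y=np.array([np.cos(yaw),np.sin(yaw),0]);z=np.cross(x,y)
    return R.from_matrix(np.stack([x,y,z],1)).as_rotvec()
E
python3 - <<'E'
from h import *
a=load("scene0.npz");b=load("side0.npz")
crop(a,"pics/s_crop.png",290,215,190,180,4)
crop(b,"pics/d_crop.png",205,160,150,180,3)
for n,p,q in [("knob",(319,245),(285,305)),("spindle",(397,302),(267,178)),("rib",(381,328),(289,187))]:
    print(n,tri((a,*p),(b,*q)))
from cell import manip
s=manip.state();Rm=R.from_rotvec(s["tcp_rot"]).as_matrix();print(Rm)
E
```

```text
knob (array([ 0.50669758, -0.12347758,  0.02106718]), [2.971725426223842, 2.9717254262237898])
spindle (array([0.52915051, 0.12142302, 0.09527686]), [2.6156549019618325, 2.6156549019615287])
rib (array([0.56854879, 0.13057591, 0.06639832]), [2.5436544254702627, 2.5436544254701436])
[[-4.15514112e-04  2.66557608e-01 -9.63818898e-01]
 [ 1.66504538e-03 -9.63817461e-01 -2.66557928e-01]
 [-9.99998527e-01 -1.71556079e-03 -4.33507582e-05]]
```

```bash
cd pics; python3 -c "
import cv2,numpy as np
a=cv2.imread('s_crop.png');print(a.shape)"
```

```text
(720, 760, 3)
```

View pics/s_crop.png

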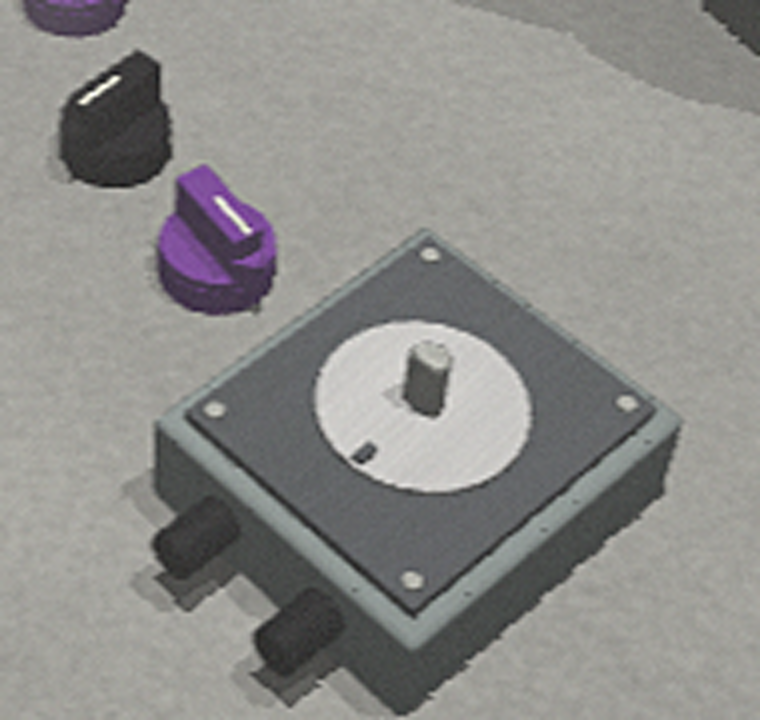

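View pics/d_crop.png

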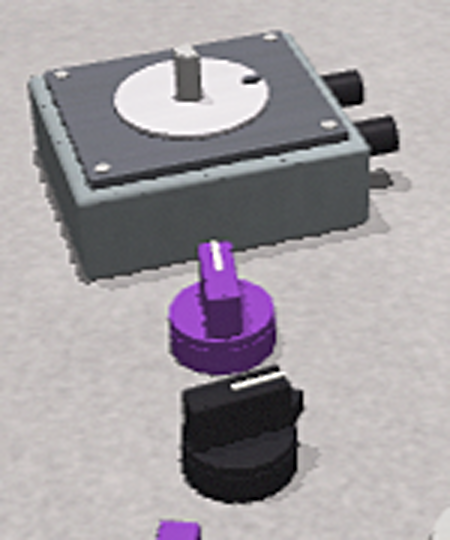

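Run:
```python
from h import *
a=load("scene0.npz");b=load("side0.npz")
for n,p,q in [("purple1",(344,262),(278,243)),("purple2",(307.5,196),(262,342)),("can1 top",(244,188),(369,342)),("can2top",(240,281),(408,226))]:
    print(n,tri((a,*p),(b,*q)))
p=plane(a,310.2,240.5,.048);q=plane(a,319.8,234,.048);print("line scene",p,q,np.degrees(np.arctan2(*(p-q)[1::-1])))
p=plane(b,205+284/3,160+376/3,.048);q=plane(b,205+232/3,160+387/3,.048);print("line side",p,q,np.degrees(np.arctan2(*(p-q)[1::-1])))
from cell import inverse_kinematics
for pos in [(.43,-.12,.2),(.45,-.12,.16),(.5,-.12,.1)]:
  for y in (75,105,-75,-105): print(pos,y,inverse_kinematics(pos,down(np.radians(y))))
```

```text
purple1 (array([ 0.51912279, -0.02663117,  0.06093184]), [1.1900748026421182, 1.1900748026422066])
purple2 (array([ 0.45974957, -0.22579177,  0.0585456 ]), [1.602981062389259, 1.6029810623892111])
can1 top (array([ 0.57400822, -0.28962843,  0.09204361]), [2.6580076145006575, 2.6580076145005327])
can2top (array([ 0.70867414, -0.07521169,  0.08990401]), [1.527700587330036, 1.5277005873303044])
line scene [ 0.52660785 -0.12102197  0.048     ] [ 0.50033211 -0.12494452  0.048     ] 8.490643561308415
line side [ 0.53283124 -0.11979804  0.048     ] [ 0.50739964 -0.12140428  0.048     ] 3.613960969002092
(0.43, -0.12, 0.2) 75 [-3.27950636e-01 -1.50837563e-01  2.11384263e+00 -4.44089210e-16
  1.17858758e+00 -1.63694758e+00]
(0.43, -0.12, 0.2) 105 [-3.27950636e-01 -1.50837563e-01  2.11384263e+00 -4.44089210e-16
  1.17858758e+00 -2.16054635e+00]
(0.43, -0.12, 0.2) -75 [-0.32795064 -0.15083756  2.11384263  0.          1.17858758  0.9810463 ]
(0.43, -0.12, 0.2) -105 [-3.27950636e-01 -1.50837563e-01  2.11384263e+00 -4.44089210e-16
  1.17858758e+00  1.50464508e+00]
(0.45, -0.12, 0.16) 75 [-3.140928
[... 192 characters left out ...]
00 -2.14668861e+00]
(0.45, -0.12, 0.16) -75 [-0.3140929  -0.07188035  2.12168547  0.          1.09178754  0.99490404]
(0.45, -0.12, 0.16) -105 [-3.14092896e-01 -7.18803479e-02  2.12168547e+00 -4.44089210e-16
  1.09178754e+00  1.51850282e+00]
(0.5, -0.12, 0.1) 75 [-2.83988814e-01  9.27201403e-02  2.07908551e+00 -4.44089210e-16
  9.69787005e-01 -1.59298575e+00]
(0.5, -0.12, 0.1) 105 [-2.83988814e-01  9.27201403e-02  2.07908551e+00 -4.44089210e-16
  9.69787005e-01 -2.11658453e+00]
(0.5, -0.12, 0.1) -75 [-0.28398881  0.09272014  2.07908551  0.          0.96978701  1.02500812]
(0.5, -0.12, 0.1) -105 [-2.83988814e-01  9.27201403e-02  2.07908551e+00 -8.88178420e-16
  9.69787005e-01  1.54860690e+00]
```

Run:
```python
from h import *
from cell import manip
r=down(np.radians(-84))
manip.move_pose((.51,-.122,.20),r);manip.dwell(.2);c=snap("wrist","k1")
manip.move_linear((.555,-.10,.20),rate=.2);manip.dwell(.2);c=snap("wrist","k2");print(manip.state()["clock"])
for t in("k1","k2"):
    c=load(t+".npz");print(t,c["tool_pos"],proj(c,(.507,-.122,.048)),proj(c,(.507,-.122,0)))
```

```text
3.2833
k1 [ 0.51002128 -0.12264251  0.20002467] [324.16630737 229.74635639] [324.29036556 217.58514838]
k2 [ 0.55419083 -0.10028349  0.1997952 ] [343.51536195 278.92910285] [341.20419342 260.97415938]
```

View pics/k1.png

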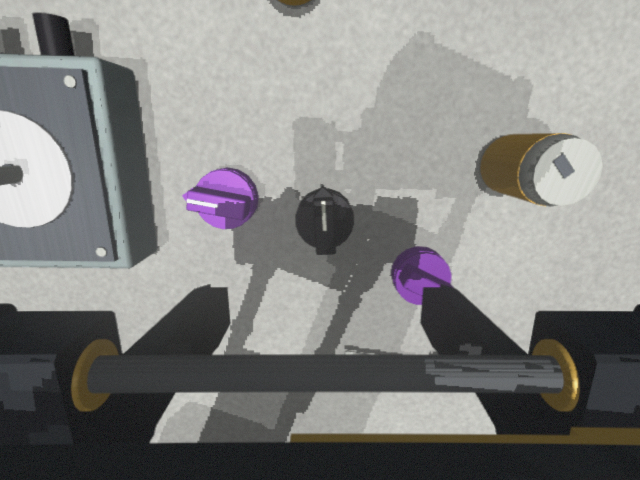

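View pics/k2.png

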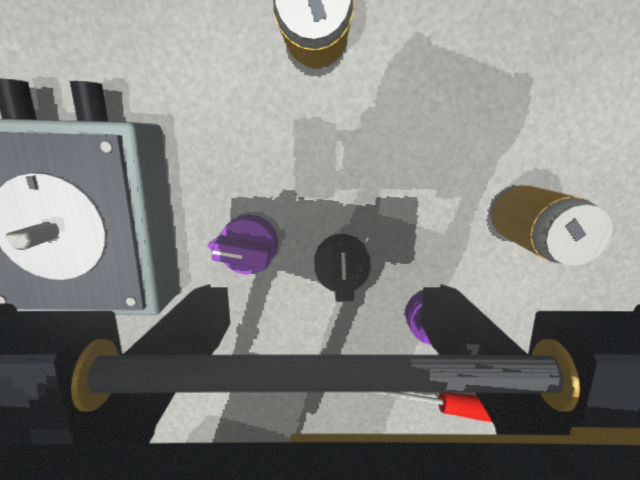

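k1 shows the black knob at (324,218) with its nose up at (323,187); in k2 it is at (343,264). Next I'll extract the white line and the skirt outline.

Run:
```python
from h import *
def find(t,u,v):
    c=load(t+".npz");im=c["image"];g=cv2.cvtColor(im,cv2.COLOR_BGR2GRAY)
    hsv=cv2.cvtColor(im,cv2.COLOR_BGR2HSV)
    m=((g<70)).astype(np.uint8)
    n,l,st,ce=cv2.connectedComponentsWithStats(m)
    k=l[v,u] if l[v,u] else l[v,u+8]
    mm=(l==k).astype(np.uint8);print(t,"black",st[k])
    hull=np.zeros_like(mm);cs,_=cv2.findContours(mm,0,1);cv2.drawContours(hull,[cv2.convexHull(max(cs,key=len))],-1,1,-1)
    w=((g>110)&(cv2.erode(hull,np.ones((7,7)))>0)).astype(np.uint8)
    ys,xs=np.nonzero(w);wt=g[ys,xs].astype(float)-60
    print("line px",len(xs),xs.min(),xs.max(),ys.min(),ys.max())
    P=np.c_[xs,ys];mu=np.average(P,axis=0,weights=wt)
    d=np.linalg.svd(P-mu)[2][0];s=(P-mu)@d
    e1,e2=mu+d*(s.min()-.5),mu+d*(s.max()+.5)
    if e1[1]>e2[1]:e1,e2=e2,e1
    crop(c,f"pics/{t}_c.png",u-60,v-60,120,120,5)
    return c,mu,e1,e2  # e1=nose
A=find("k1",324,222);B=find("k2",343,266)
print(A[1:],B[1:])
for i,n in((1,"mid"),(2,"nose end"),(3,"axis end")):
    print(n,tri((A[0],*A[i]),(B[0],*B[i])), plane(A[0],*A[i],.048),plane(B[0],*B[i],.048))
for X in(A,B):
    d=plane(X[0],*X[2],.048)-plane(X[0],*X[3],.048);print(np.degrees(np.arctan2(d[1],d[0])),np.linalg.norm(d))
```

```text
k1 black [ 296  186   58   69 2463]
line px 106 321 326 201 230
k2 black [ 315  234   56   68 2660]
line px 47 342 344 253 278
(array([323.56902608, 215.01043108]), array([322.8643647 , 200.40944156]), array([324.31818749, 230.53348704])) (array([343.20284568, 266.17986136]), array([342.52788024, 252.47339901]), array([343.81003305, 278.50996068]))
mid (array([ 0.52086074, -0.11993123,  0.05222876]), [0.11814799435731875, 0.11814799435736718]) [ 0.51999484 -0.1201149   0.048     ] [ 0.51924068 -0.12022652  0.048     ]
nose end (array([ 0.53284233, -0.11802398,  0.05012086]), [0.16532234441411733, 0.165322344414034]) [ 0.5325457  -0.11819721  0.048     ] [ 0.53207272 -0.11806225  0.048     ]
axis end (array([ 0.50486144, -0.12259074,  0.04203489]), [0.2631502435234552, 0.26315024352345273]) [ 0.50630775 -0.12220619  0.048     ] [ 0.50743622 -0.12221667  0.048     ]
8.68721826794001 0.02654245196472146
9.571666438731233 0.02498431949268327
```

View pics/k1_c.png

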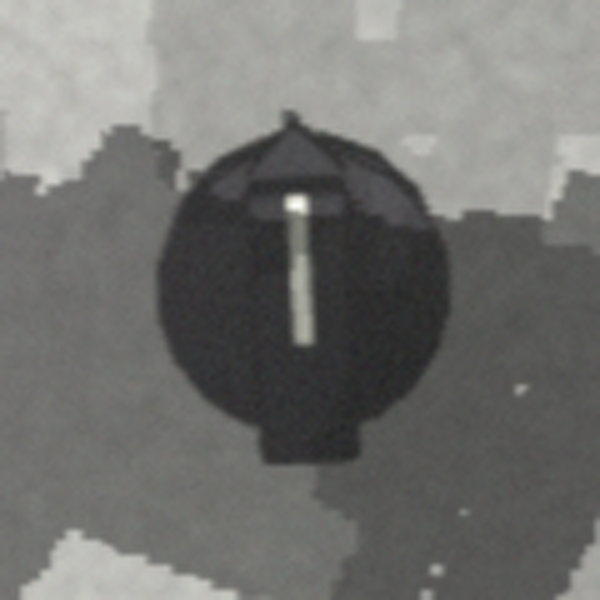

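View pics/k2_c.png

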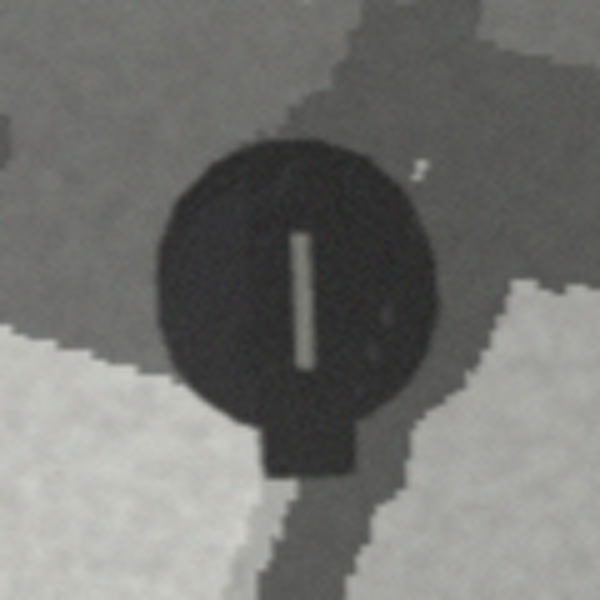

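Knob axis is about (0.507, -0.122), line height about 48 mm, yaw about 9°. I'll measure the spindle the same way, from the same tool-relative viewpoint so calibration bias cancels.

Run:
```python
from h import *
from cell import manip
r=down(np.radians(-77))
manip.move_pose((.532,.121,.246),r);manip.dwell(.2);c=snap("wrist","b1")
manip.move_linear((.572,.143,.246),rate=.2);manip.dwell(.2);c=snap("wrist","b2");print(manip.state()["clock"])
for t in("b1","b2"):
    c=load(t+".npz");p=proj(c,(.529,.1214,.08));print(t,c["tool_pos"],p)
    u,v=(p-60).astype(int);print(u,v);crop(c,f"pics/{t}_c.png",u,v,120,120,5)
```

```text
5.0667
b1 [0.53213646 0.11956562 0.24546728] [322.33367567 225.57636559]
262 165
b2 [0.57136002 0.14246233 0.24583898] [336.65482585 270.07638313]
276 210
```

View pics/b1_c.png

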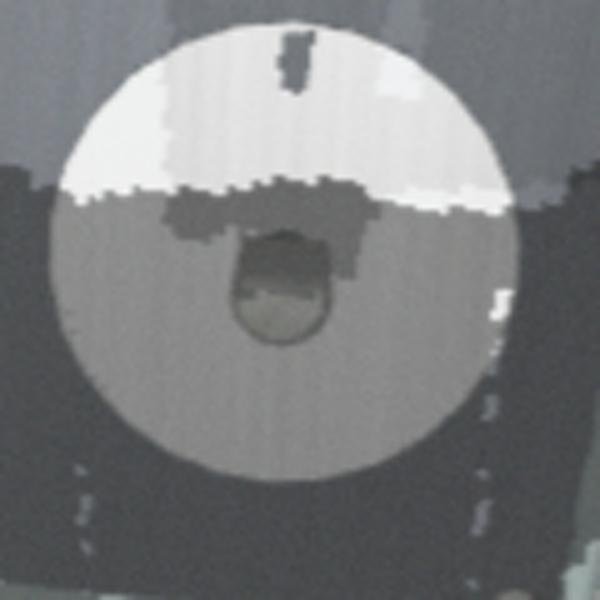

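View pics/b2_c.png

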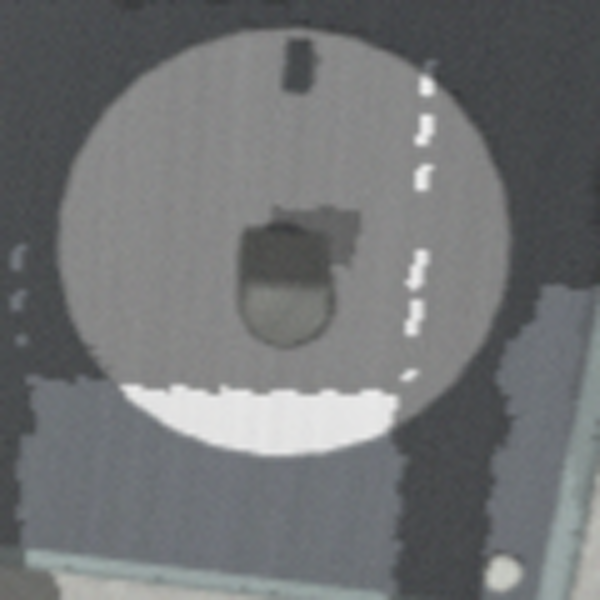

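Run:
```python
from h import *
out=[]
for t,u0,v0,sp,rib in(("b1",262,165,(283,297),(295,62)),("b2",276,210,(288,301),(299,66))):
    c=load(t+".npz");im=c["image"];g=cv2.GaussianBlur(cv2.cvtColor(im,cv2.COLOR_BGR2GRAY),(3,3),0)
    sub=g[v0:v0+120,u0:u0+120]
    for th in(122,128):
        m=(sub>th).astype(np.uint8);m=cv2.morphologyEx(m,cv2.MORPH_OPEN,np.ones((5,5)))
        n,l,st,ce=cv2.connectedComponentsWithStats(m);k=l[85,55] if l[85,55] else 1
        mm=(l==k).astype(np.uint8);cs,_=cv2.findContours(mm,0,1);h=cv2.convexHull(max(cs,key=len))
        # ellipse on contour pts via world plane circle
        P=np.array([plane(c,u0+q[0],v0+q[1],.064)[:2] for q in max(cs,key=len)[:,0]])
        hp=np.array([plane(c,u0+q[0],v0+q[1],.064)[:2] for q in h[:,0]])
        (x,y),(a,b),an=cv2.fitEllipse((hp*1000).astype(np.float32))
        print(t,th,st[k],"centre@64",x,y,"axes",a,b)
    p=np.array(sp)/5+[u0-.4,v0-.4];q=np.array(rib)/5+[u0-.4,v0-.4]
    S=plane(c,*p,.094);Q=plane(c,*q,.067);print("sp",S,"rib",Q,"from centre",np.degrees(np.arctan2(Q[1]-y/1e3,Q[0]-x/1e3)),np.hypot(Q[1]-y/1e3,Q[0]-x/1e3))
    out.append((c,p,q))
print("tri sp",tri(*[(c,*p) for c,p,q in out]),"rib",tri(*[(c,*q) for c,p,q in out]))
```

```text
b1 122 [   0    0  103   95 6816] centre@64 543.830810546875 134.5699920654297 axes 92.48275756835938 117.55696868896484
b1 128 [   0    0  103   95 6617] centre@64 543.925048828125 134.42666625976562 axes 91.84431457519531 116.75564575195312
sp [0.53301434 0.12588496 0.094     ] rib [0.56978381 0.13242112 0.067     ] from centre -4.434847574042148 0.025936419198346116
b2 122 [  13    7   88   85 5270] centre@64 531.947509765625 126.14360809326172 axes 86.47740936279297 90.33363342285156
b2 128 [  13    7   87   85 5110] centre@64 531.9085693359375 126.30011749267578 axes 85.57682800292969 89.6035385131836
sp [0.53376271 0.12621626 0.094     ] rib [0.57038575 0.13222889 0.067     ] from centre 8.759547485159194 0.03893126845340479
tri sp (array([0.53172138, 0.1256512 , 0.0886052 ]), [0.04756364536061052, 0.047563645360634066]) rib (array([0.56958011, 0.13218078, 0.06402949]), [0.23728776174324706, 0.2372877617432328])
```

The b1 mask leaks into the lit panel, so I'll fit the dial rim from edge points instead.

```bash
cat > dial.py <<'E'
from h import *
from scipy.optimize import least_squares
from scipy.ndimage import map_coordinates
def rim(c,cx,cy,z,rad,n=180,w=.004,sign=-1):
    g=cv2.GaussianBlur(cv2.cvtColor(c["image"],cv2.COLOR_BGR2GRAY),(3,3),0).astype(float)
    rs=np.linspace(rad-w,rad+w,41);pts=[]
    for th in np.linspace(0,2*np.pi,n,endpoint=False):
        px=np.array([proj(c,(cx+r*np.cos(th),cy+r*np.sin(th),z)) for r in rs])
        pr=map_coordinates(g,[px[:,1],px[:,0]],order=1)
        d=np.gradient(pr)*sign
        k=d[2:-2].argmax()+2
        if d[k]>1.0: pts.append((cx+rs[k]*np.cos(th),cy+rs[k]*np.sin(th)))
    P=np.array(pts)
    f=least_squares(lambda q:np.hypot(P[:,0]-q[0],P[:,1]-q[1])-q[2],[cx,cy,rad],loss="soft_l1",f_scale=.0003)
    return f.x,len(P),np.median(abs(f.fun))
E
python3 - <<'E'
from dial import *
for t in("b1","b2"):
    c=load(t+".npz");x=np.array([.532,.1258,.045])
    for i in range(2): x,n,r=rim(c,x[0],x[1],.064,.045,w=.005 if i==0 else .003)
    print(t,x*1e3,n,r*1e3)
# knob skirt from k1,k2 : bottom rim on bench? top rim z=.022 ; dark inside -> bright outside
for t in("k1","k2"):
    c=load(t+".npz")
    for z in(.0,.022):
        x=np.array([.507,-.122,.028])
        for i in range(2): x,n,r=rim(c,x[0],x[1],z,.028,w=.005 if i==0 else .003,sign=1)
        print(t,z,x*1e3,n,r*1e3)
E
```

```text
b1 [532.69063233 126.25889191  44.36547039] 180 0.13603652984814363
b2 [532.98176902 126.32120296  44.38382851] 180 0.1532969693851735
k1 0.0 [ 505.57473159 -122.0869849    30.22288434] 158 0.40693031070732943
k1 0.022 [ 510.68082039 -121.53024741   28.38832179] 162 0.5357708284367043
k2 0.0 [ 505.50314653 -122.53547513   30.29623117] 140 0.4457227838954806
k2 0.022 [ 511.98092278 -120.90781667   29.10066268] 160 0.6221854811535656
```

Dial centre is (532.8, 126.3) mm, and both views agree to 0.3 mm. The rib is at 37.5 mm and about 9.2°, and the knob yaw is about 9.1°. Now I'll grasp.

Run:
```python
from h import *
from cell import manip
r=down(np.radians(9.1-90))
manip.set_gripper(.05,force=30)
manip.move_pose((.507,-.1222,.10),r)
for i in range(4): s=manip.state();print(s["clock"],s["tool_pos"]);manip.dwell(.15)
snap("wrist","g0")
manip.move_linear((.507,-.1222,.0255),rate=.06);manip.dwell(.2)
s=manip.state();print(s["clock"],s["tool_pos"],s["contact_force"],s["gripper_width"])
```

```text
6.9583 [ 0.50816137 -0.12184932  0.10090425]
7.1083 [ 0.50832818 -0.12146246  0.10101242]
7.2583 [ 0.50770514 -0.12156198  0.10050693]
7.4083 [ 0.50723497 -0.12185195  0.10015455]
9.2 [ 0.50728357 -0.12229377  0.02587934] [ 0.02255498 -0.14686067 -0.57814268] 0.05055888411304107
```

View pics/g0.png

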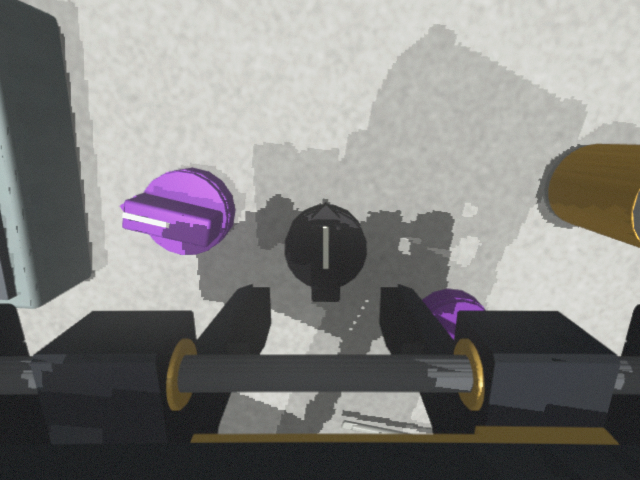

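g0 shows the knob centred between the fingers (column 325, fingers at 270 and 380), with the line vertical. Closing the gripper and taking a picture with the knob in hand.

Run:
```python
from h import *
from cell import manip
manip.set_gripper(.0,force=35);manip.dwell(.2)
s=manip.state();print(s["clock"],s["tool_pos"],s["contact_force"],s["gripper_width"])
snap("wrist","g1")
manip.move_linear((.507,-.1222,.16),rate=.12);manip.dwell(.5)
s=manip.state();print(s["clock"],s["tool_pos"],s["contact_force"],s["gripper_width"])
c=snap("wrist","g2");snap("side","g2s");snap("scene","g2c")
for t in("g2",):crop(c,"pics/g2_z.png",260,230,130,110,6)
```

```text
9.9833 [ 0.50697144 -0.12220665  0.02547504] [-1.13547646 -0.45779797  0.76523625] 0.017872229054080372
11.8083 [ 0.50696272 -0.12220619  0.15989611] [-0.38587229 -1.25102814  0.07591117] 0.01765402184635055
```

View pics/g2_z.png

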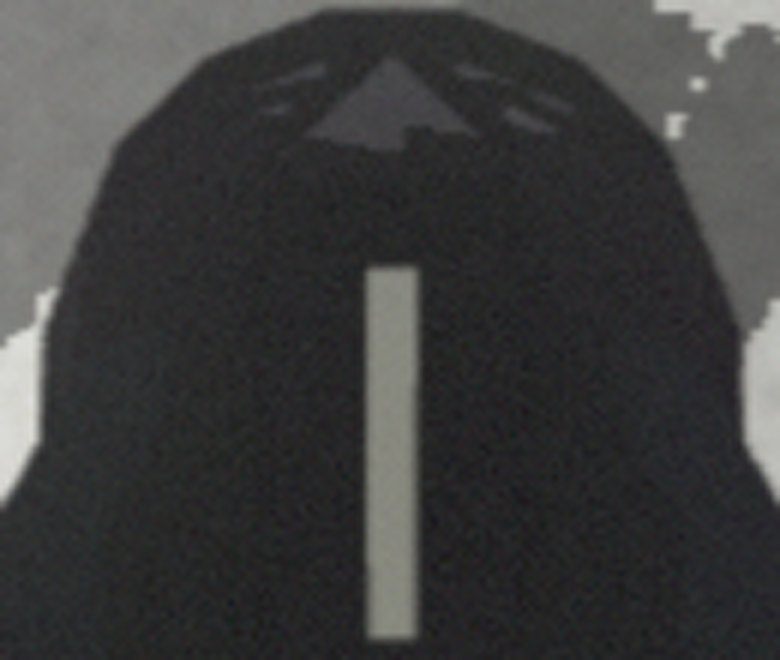

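View pics/g2s.png

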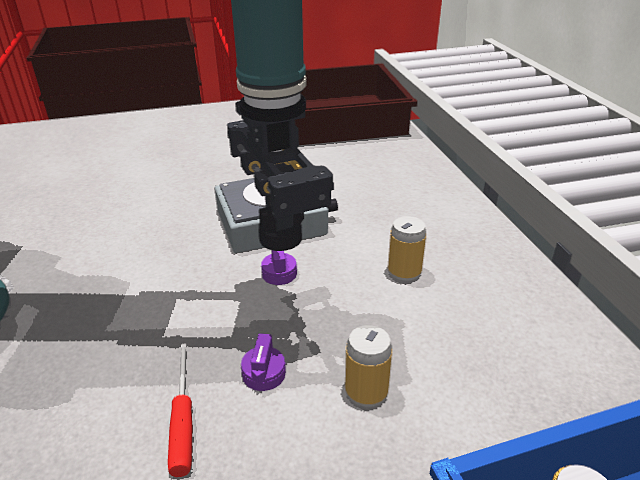

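View pics/g2c.png

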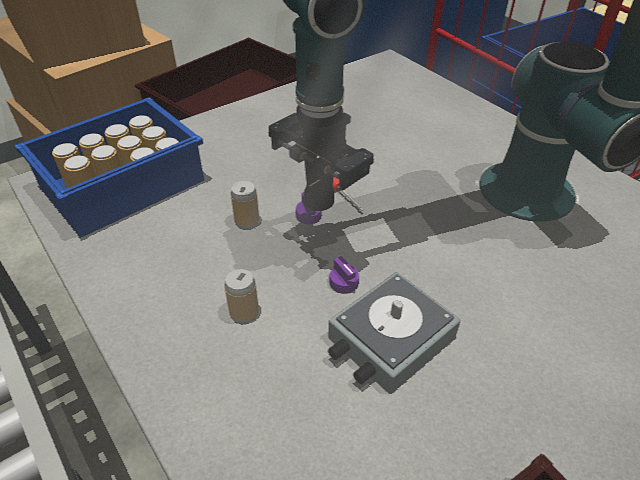

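The knob is in hand: the line is vertical at column 325, rows 274–337. I'll compute where its axis sits relative to the tool.

Run:
```python
from h import *
c=load("g2.npz")
Rm=R.from_rotvec(c["tcp_rot"]).as_matrix()
for v in(274.0,336.2):
    P=plane(c,324.8,v,c["tool_pos"][2]+.0225);print(P,"tool:",Rm.T@(P-c["tool_pos"])*1e3)
# bias-consistent earlier view
for t,mu in(("k1",((322.86,200.41),(324.32,230.53))),("k2",((342.53,252.47),(343.81,278.51)))):
    c=load(t+".npz");print(t,[plane(c,*m,.048)[:2]*1e3 for m in mu])
# g0 view line
c=load("g0.npz");g=cv2.cvtColor(c["image"],cv2.COLOR_BGR2GRAY)
s=g[210:285,318:334];ys,xs=np.nonzero(s>110);print(xs.min()+318,xs.max()+318,ys.min()+210,ys.max()+210)
for v in(ys.min()+209.5,ys.max()+210.5):print(plane(c,xs.mean()+318,v,.048)*1e3)
```

```text
[ 0.53246076 -0.11788375  0.18239611] tool: [-22.50455369  -0.23792027 -25.8567609 ]
[ 0.50650162 -0.12208669  0.18239611] tool: [-22.49990407  -0.19306483   0.44038076]
k1 [array([ 532.5448304 , -118.19356606]), array([ 506.31104949, -122.20743511])]
k2 [array([ 532.07608009, -118.06373586]), array([ 507.43618034, -122.21664117])]
323 327 226 267
[ 532.56418896 -117.97467393   48.        ]
[ 507.06525331 -122.11931986   48.        ]
```

Run:
```python
from h import *
from cell import manip
r=down(np.radians(9.2-90));X,Y=.5329,.1262
manip.move_pose((X,Y,.16),r)
manip.move_linear((X,Y,.128),rate=.08);manip.dwell(.6)
s=manip.state();print(s["clock"],s["tool_pos"],s["contact_force"],s["moment"])
snap("side","p0");snap("scene","p0c");snap("wrist","p0w")
crop(load("p0.npz"),"pics/p0z.png",215,100,110,110,5)
crop(load("p0c.npz"),"pics/p0cz.png",340,230,120,120,5)
```

```text
14.0917 [0.53294695 0.12625597 0.12812868] [ 0.18430129 -0.44352084 -0.44618417] [ 0.04296906  0.05509272 -0.01885845]
```

View pics/p0z.png

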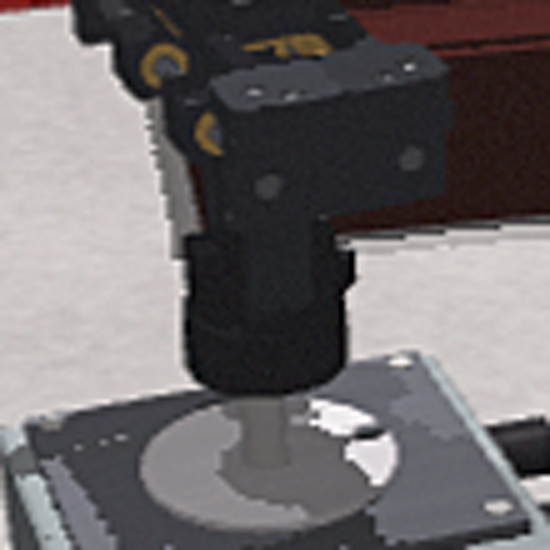

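View pics/p0cz.png

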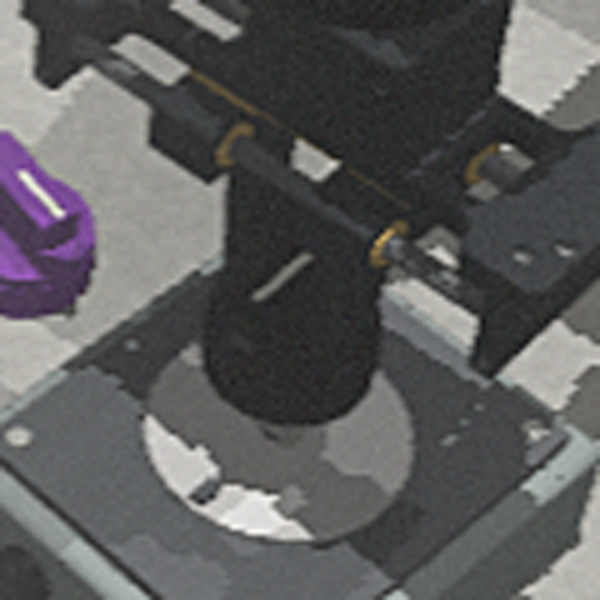

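Both views show the knob centred over the spindle, with the nose pointing to the rib. I'll descend in small steps and check the force at each one.

Run:
```python
from h import *
from cell import manip
X,Y=.5329,.1262
for z in(.122,.119,.117,.115,.112,.109,.1065,.105,.104):
    manip.move_linear((X,Y,z),rate=.04);manip.dwell(.1)
    s=manip.state();print(round(s["clock"],2),z,s["tool_pos"].round(4),s["contact_force"].round(1),round(s["gripper_width"],4))
    if s["contact_force"][2]>7: break
```

```text
14.64 0.122 [0.5328 0.1262 0.1218] [ 0.7 -0.5 -0.8] 0.0177
14.99 0.119 [0.5329 0.1262 0.119 ] [ 0.2  0.4 -1.2] 0.0175
15.34 0.117 [0.5329 0.1261 0.1172] [-2.1  0.   1.7] 0.0178
15.69 0.115 [0.5324 0.1261 0.1145] [-1.5 -0.4 -0.3] 0.0175
16.04 0.112 [0.5324 0.1261 0.1114] [-1.2 -1.3 -1.8] 0.0175
16.39 0.109 [0.5324 0.1261 0.1085] [-2.7 -1.4 -2.7] 0.0176
16.74 0.1065 [0.5325 0.1261 0.1062] [-4.1 -0.5 -2.3] 0.0178
17.09 0.105 [0.5325 0.1261 0.1051] [-4.9 -1.2  0.5] 0.0178
17.44 0.104 [0.5325 0.1261 0.1043] [-5.3 -1.2  1.7] 0.0174
```

It slid on past the tip height with about 2 N at most. I'll shift x by 0.4 mm to ease the side force, then press to the stop.

Run:
```python
from h import *
from cell import manip
X,Y=.5325,.1261
for z in(.103,.102,.101,.100,.099,.098,.097,.096,.095,.094,.093,.092,.091,.09):
    manip.move_linear((X,Y,z),rate=.03);manip.dwell(.15)
    s=manip.state();print(round(s["clock"],2),z,s["tool_pos"].round(4),s["contact_force"].round(1),round(s["gripper_width"],4))
    if s["contact_force"][2]>18: break
snap("side","q0");snap("scene","q0c");c=snap("wrist","q0w")
crop(load("q0.npz"),"pics/q0z.png",215,100,110,110,5)
crop(load("q0c.npz"),"pics/q0cz.png",340,230,120,120,5)
crop(c,"pics/q0wz.png",260,230,130,110,6)
```

```text
17.84 0.103 [0.5325 0.1261 0.1034] [-5.8 -1.9  1.7] 0.0175
18.24 0.102 [0.5325 0.1261 0.1025] [-4.3 -0.7  2.3] 0.0177
18.64 0.101 [0.5325 0.1261 0.1016] [-6.  -2.1  3. ] 0.0177
19.04 0.1 [0.5325 0.1261 0.1007] [-5.5 -1.4  3.6] 0.0176
19.44 0.099 [0.5325 0.1261 0.0998] [-4.8 -2.2  3.2] 0.0177
19.84 0.098 [0.5325 0.1261 0.0989] [-7.2 -2.8  5.9] 0.0179
20.24 0.097 [0.5326 0.1261 0.098 ] [-7.2 -1.7  5.3] 0.0181
20.64 0.096 [0.5326 0.1261 0.0972] [-6.5 -1.4  5.3] 0.0176
21.04 0.095 [0.5326 0.1261 0.0963] [-7.6 -2.6  6.1] 0.0177
21.44 0.094 [0.5326 0.1261 0.0954] [-7.3 -2.4  6.9] 0.0175
21.84 0.093 [0.5327 0.1261 0.0953] [-10.1  -1.6  12.4] 0.017
22.24 0.092 [0.5331 0.1262 0.0951] [-10.   -2.9  17.3] 0.0175
22.64 0.091 [0.5335 0.1263 0.0949] [-11.4  -3.1  19.6] 0.0177
```

View pics/q0z.png

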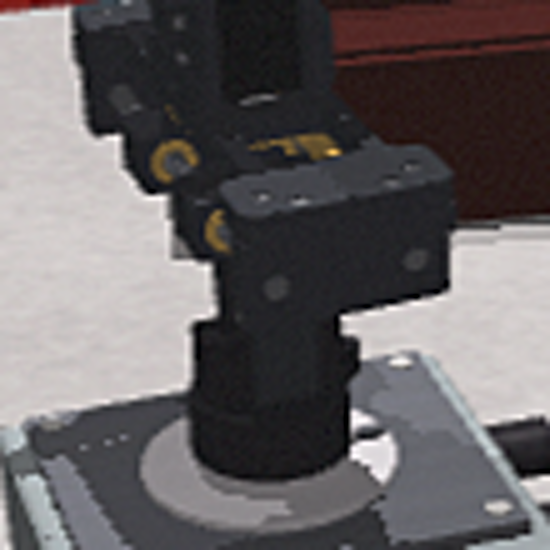

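View pics/q0cz.png

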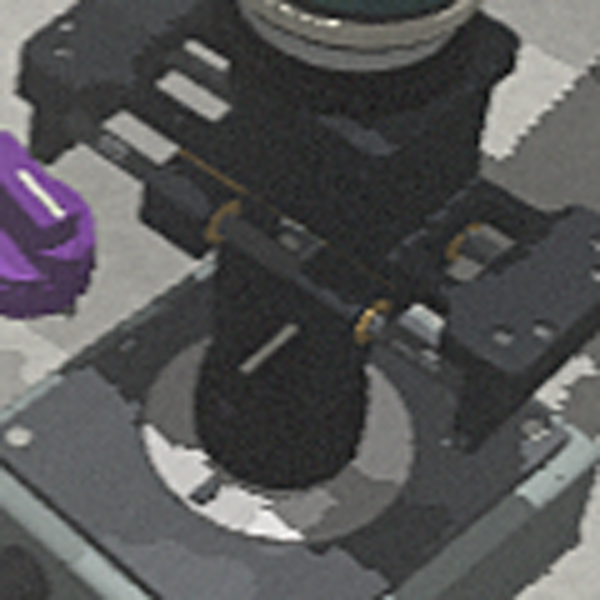

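View pics/q0wz.png

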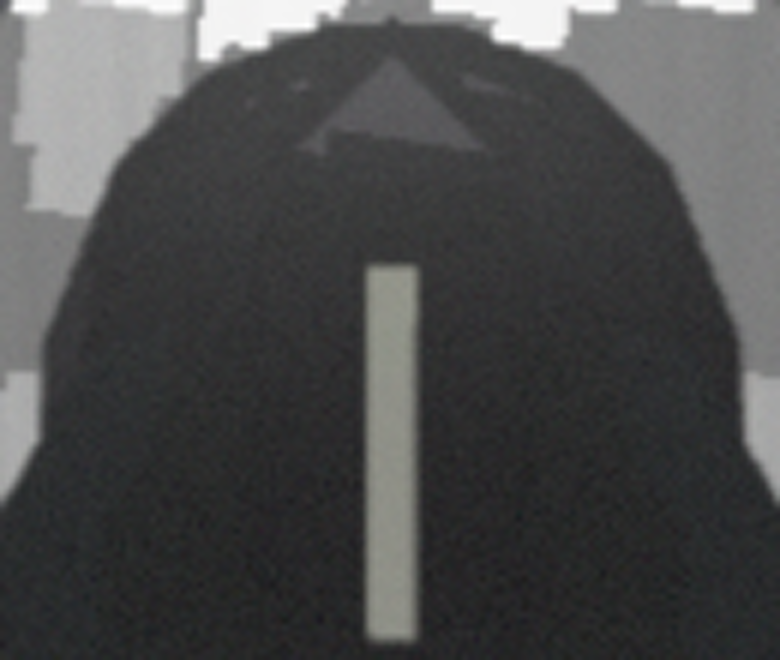

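The force rises sharply at TCP z = 0.0953 (predicted 0.0955), and the line in hand hasn't shifted, so there is no slip. I'll check that it holds steady, then hand in.

Run:
```python
from h import *
from cell import manip,order
for i in range(3):
    manip.dwell(.5);s=manip.state();print(round(s["clock"],2),s["tool_pos"].round(4),R.from_rotvec(s["tcp_rot"]).as_matrix()[:,0].round(4),s["contact_force"].round(1),round(s["gripper_width"],4))
if s["contact_force"][2]>13: print(order.close_job())
```

```text
23.29 [0.5335 0.1263 0.0949] [ 1.8e-03  3.0e-04 -1.0e+00] [-10.8  -3.2  19.8] 0.0181
23.79 [0.5335 0.1263 0.0949] [ 1.8e-03  3.0e-04 -1.0e+00] [-11.4  -2.7  20. ] 0.0176
24.29 [0.5335 0.1263 0.0949] [ 1.8e-03  3.0e-04 -1.0e+00] [-11.7  -2.4  19.3] 0.0174
the job is handed in; nothing more can be done
None
```

The black knob is on the spindle with its nose towards the rib. I handed the job in at about 24.3 s with the gripper still holding it pressed at the stop.

- **Alignment:** The wrist views put the knob's nose at 9.1° and the dial rib at about 9.2°, so almost no turn was needed. The camera views before and after the push show the nose pointing to the rib.
- **Fully home and pressed:** The knob slid past the spindle tip with about 2 N. The spring then took 3–7 N, and the force jumped sharply at TCP z = 0.0953 m, where 0.0955 m was expected for "home and at the stop". The last readings held steady at about 20 N down over 1.5 s.
- **Grip:** The white line was in the same place in the wrist picture before and after pushing, so the knob did not slip in the gripper.
- **Disagreements:**
  - The wrist camera read the dial radius as 44.4 mm instead of 45 mm, and the spindle tip about 5 mm low. I relied on matching viewpoints to cancel this.
  - My first dial outline from a colour mask failed, and I replaced it with an edge fit of the rim.
  - A side force of about 11 N remained at the end, and I left it.
- **Other objects:** I did not go near the cans or the screwdriver, but I took no separate final measurement of them.

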